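# Hang the thermometer on the sprung hook inside the smoker

## Robot

A 6-joint arm with a two-finger parallel gripper is mounted at the origin on the work surface. World frame = base frame: x ahead of the robot, y to its left, z up, the work surface at z = 0. Lengths are in mm, angles in degrees, forces in N, time in s.
With the tool pointing down it reaches from about 325 to 750 mm from the base axis. Payload 7.6 kg.
Tool frame: the origin (TCP) lies between the finger pads; the fingertips stand 14 mm ahead of it and the grasp point (between the pads) lies 5 mm behind it; y points along the fingers, z is the direction in which the jaws open and shut, and the axes are right-handed (so a half turn about y gives the same grasp; the last joint's range is limited). The gripper opens to 85 mm and grips with 20 to 120 N. Pads are 22 mm wide; open, the fingers measure 114 mm over their backs; the gripper's body (76 mm by 85 mm) begins 54 mm behind the grasp point. The pads swing forward as they close: fully open they stand 13 mm farther back than shut.
Start: joints at [61.805, 2.991, 80.254, -0, 96.75, -4.028], TCP at [214.923, 479.012, 245.323] pointing down, gripper open.
Joint ranges: [-166.34, 166.34], [-52.06, 124.39], [6.96, 135.62], [-60.46, 240.46], [14.63, 156.25], [-167.68, 167.68]. Speed limits (degrees/s): [147.25, 147.25, 172.46, 180, 180, 180].

## Interface

Orientations are given as a 3x3 rotation matrix whose columns are the frame's x, y, z axes.
In Python, from bench import bot gives the robot as it stands.
- The arm moves only by the tool jog_arm, never from a script. Its argument "motion" is a list of rows, each a list of 2 entries, a list of its own where there are three numbers: the shift along the tool's x, y, z in m, then the turn about the tool's y in degrees. A call has exactly 8 rows; each row shifts and turns the commanded pose from where the row before left it, along the tool's axes as they then stand; what a row does not reach is not made up. A row lasts 1/8 s, in which the tool goes at most 62.5 mm and 10.7 degrees, less where a joint would pass 70% of its speed; a pose out of reach is approached as far as the arm can. A call with a gripper value outside its range is refused whole. "jaw" is the opening in per cent of the stroke, from 0 (shut) to 100 (fully open), set as the call begins (left out, the last holds). The fingers move at their own pace and stop on an object; "newtons" is the grip in N (left out, the last holds). Time passes only in rows, so rows that do not move let the fingers close, or fill a call up. It gives the time, the measured TCP pose, the force and the opening at its end, in the units of the state.
- bot.state(): the state, without advancing time (a new reading comes with each control period).
- bot.capture(name): name is "side" or "top"; returns a dict with "frame" (384x512x3 uint8, red, green, blue), "vfov" (degrees; the focal length in pixels is half the picture's height over the tangent of half this angle, whatever the lens; pixels are square), "cx", "cy" (the principal point, pixels), "R" (3x3) and "t" (3): a world point X has camera coordinates R X + t. Camera axes: x right, y down, z forward; pixel columns grow to the right and rows downward; lengths in mm; the calibration is good to about 2 mm. A picture is of the moment at which its call begins. There is no depth.
- bot.job_done(): hands the job in, once; it reports no verdict.
The state is a dict: "clock": time; "q": joint angles; "qd": joint speeds; "tau": joint torques, N m; "ee_pos": TCP position; "ee_rot": TCP orientation; "force": force on the tool from outside, world axes, zero at the start; "ft_torque": the same for the moment, N m; "width": finger opening in mm.
Only numpy, scipy, OpenCV 4.12 (cv2) and the standard library are available. Lean on these libraries where they do the work, as an engineer would, in place of code of your own. Each camera call takes 0.05 s, during which the arm holds its last target.

## Task

Pick up the dial thermometer by its grip, reach it down through the open hatch in the smoker cabinet's top and hang its eye on the hook inside, seated fully down behind the hook's upturned lip and held there by the sprung pad, then let go. The hook may stand anywhere along its short stretch of rail, so look or feel for it gently, do not force anything, never touch the cabinet itself with thermometer or gripper, do not tip the thermometer over, and leave the jar, bowl and spatula where they are.

Things in the scene. Friction and masses are not known exactly. Their poses are not given: they have to be found in the camera images.
- thermometer: Loose dial thermometer, 0.13-0.20 kg, upright on the table, same front and back (hang it either way round). Origin under its foot's middle, z up, x = normal of dial and strap, y = width. Steel foot 26 (x) x 50 (y) x 8 mm; round dial case 52 mm across, 14 thick, centre 34 mm up; flat steel strap with the eye above it; black grip block on top. 172 mm tall.
- eye (a point): Apex of the eye's roof, on the thermometer's axis 88 mm above its underside; rests on the prong's top line when hung. The strap round it is 4 mm thick (x), 30 mm wide (y), from 58 to 96 mm up; above it 18 mm wide to 125 mm. The eye goes through along x: 11 mm wide, straight sides, from 66 mm up to a roof of two 30-degree slopes meeting at the apex.
- grip (a point): Middle of the black plastic grip block, 150 mm above the thermometer's underside, on its axis: the place to take it. Block 12 (x) x 22 (y) mm, from 125 to 172 mm up.
- cabinet: Fixed steel table-top smoker cabinet 200 (x) x 320 (y) x 145 mm high, clear pane on the far side. Origin at table height under the middle of its open top hatch: x -46 to 46 mm, y -90 to 90 mm, with a rim 12 mm deep and 3 mm thick around it under the top. Inside floor at 3 mm; only rail and hook are inside. Must not be touched.
- rail: Fixed rail in the cabinet, axes parallel to the cabinet's, z up. Origin: mid travel of the hook, on the height of its prong's top line, 37 mm below the cabinet's top, 12 mm to +x of the hatch's middle. 12 mm bar along y at x = 35 mm. The hook is clamped on it at an UNMEASURED y of -30 to +30 mm and does not slide (holds 60 N). More than 15 N on rail or hook bends it.
- lip (a point): Rail point at mid travel (the real hook is up to 30 mm to either side in y): x = 8, z = 7 mm of the rail frame, top of the hook's upturned lip, a round post 6 mm thick. The round prong, 6 mm thick, top line z = 0, runs along x from its free, flat nose at x = -9 (robot's side) to the carriage at x = 26 (36 mm wide, z -17 to 11). To thread the eye, hold its apex about 11 mm above z = 0.
- pad (a point): Rail point at mid travel (real one: with the hook): x = 14, z = 0, front face of the sprung pad at rest, 3 mm behind the lip's back. Two blocks either side of the prong, 5 to 15 mm from its middle, z -15 to 9. Yields to +x up to 7 mm: 2 N to start, then 1 N per mm. Push it back 2 to 5 mm with the strap, then go down behind the lip; pad friction resists. Seated: apex z = 0, strap middle x = 13.
- jar: Bystander: closed glass jar, 54 mm wide, 85 mm tall, origin under its middle. Leave alone.
- bowl: Bystander: steel bowl, 100 mm wide, 40 mm tall, origin under its middle. Leave alone.
- spatula: Bystander: spatula lying flat, 250 mm long, along its own x. Leave alone.
Mind the look-alikes: they are no part of the job. Leave any blue look-alike of the thermometer alone.

How it is judged (in metres and radians):
At the end, for the whole second after the job is handed in: The thermometer hangs at rest, let go, borne by the hook and clear of the cabinet: eye apex within 2.5 mm of the prong top's height and 35 mm of the rail's middle (y), strap behind the lip against the pad (x 10.5 to 15.5 mm from the rail origin), upright within 0.12 rad, square within 0.2 rad (x of eye in the frame of rail between 0.0105 and 0.0155 m and y of eye in the frame of rail between -0.035 and 0.035 m and z of eye in the frame of rail between -0.0025 and 0.0025 m and angle between thermometer's own z axis and vertical below 0.12 rad and angle between the x axis of thermometer and the x axis of rail, either way round below 0.2 rad and contact force between thermometer and rail above 0.8 N and contact force between thermometer and cabinet below 0.1 N and contact force between the fingers and thermometer below 0.05 N and linear speed of thermometer below 0.02 m/s and angular speed of thermometer below 0.2 rad/s); the robot touches nothing.
It fails at once if the thermometer touches the cabinet (over 0.5 N) (contact force between thermometer and cabinet above 0.5 N).
It fails at once if the gripper or arm touches the cabinet (over 0.5 N) (contact force between any of the fingers, the arm and cabinet above 0.5 N).
It fails at once if the hook or rail is forced (over 15 N) (contact force between any of thermometer, the fingers, the arm and rail above 15 N).
It fails at once if the thermometer is tipped over (over 0.6 rad) (angle between thermometer's own z axis and vertical above 0.6 rad).
It fails at once if a bystander is moved by more than 30 mm (distance of any of jar, bowl, spatula from where it was at the start of the episode above 0.03 m).
It also fails if it takes over 51 s, if anything falls off the work surface, if the arm or the gripper's body presses on something with over 40 N, if the wrist force passes 120 N, or if a joint passes its speed limit or range.

## Working session

There is one attempt and no reset: what is moved stays moved. The work goes in short steps, Python scripts to look and compute and a tool call to move; the robot and the scene stay as the last step left them, time stands still between calls to the robot, and variables do not carry over. Pictures are saved under pics/ and viewed, and the job is handed in when it is done.

Besides the shell and the picture viewer there is one more tool, called after "Call:" as name([rows], argument=value, ...), one row to a line, values as JSON. jog_arm: Moves the arm, as the interface text tells. Its arguments: {"type":"object","properties":{"motion":{"type":"array","items":{"type":"array"}},"jaw":{"type":"number"},"newtons":{"type":"number"}},"required":["motion"]}

```bash
mkdir -p pics; ls
cat > h.py <<'E'
import numpy as np,cv2,pickle
from bench import bot
def cap(n,f):
    c=bot.capture(n); cv2.imwrite(f'pics/{f}.png',c['frame'][:,:,::-1]); pickle.dump(c,open(f'pics/{f}.pkl','wb')); return c
def ld(f): return pickle.load(open(f'pics/{f}.pkl','rb'))
def K(c):
    f=c['frame'].shape[0]/2/np.tan(np.radians(c['vfov'])/2); return f
def proj(c,X):
    p=np.array(c['R'])@np.array(X,float)+np.array(c['t']); f=K(c); return np.array([c['cx']+f*p[0]/p[2],c['cy']+f*p[1]/p[2]])
def ray(c,u,v):
    R=np.array(c['R']);o=-R.T@np.array(c['t']); d=R.T@np.array([(u-c['cx'])/K(c),(v-c['cy'])/K(c),1]); return o,d/np.linalg.norm(d)
def atz(c,u,v,z):
    o,d=ray(c,u,v); return o+d*(z-o[2])/d[2]
def tri(rays):
    A=0;b=0
    for o,d in rays:
        P=np.eye(3)-np.outer(d,d); A=A+P; b=b+P@o
    return np.linalg.solve(A,b)
E
python3 - <<'E'
from h import *
s=bot.state(); print(s)
for n in('side','top'):
    c=cap(n,n+'0'); print(n,c['vfov'],c['cx'],c['cy'],[k for k in c],-np.array(c['R']).T@np.array(c['t']),c['R'])
E
```

```text
pics
{'clock': 0.0, 'q': array([ 6.18042591e+01,  3.02706335e+00,  8.03138050e+01,  1.73866545e-03,
        9.67512304e+01, -4.02813656e+00]), 'qd': array([-0.06717767, -0.04929067,  0.08731521, -0.06696003,  0.06515706,
       -0.07002114]), 'tau': array([-1.16909268e-03, -3.81659460e+01, -3.60192275e+01, -1.67557464e-04,
        6.13591939e-03, -1.92977444e-05]), 'ee_pos': array([214.77512923, 478.7400893 , 244.46692268]), 'ee_rot': array([[ 9.12353140e-01, -7.86044199e-04,  4.09403384e-01],
       [-4.09404114e-01, -1.40244813e-03,  9.12352073e-01],
       [-1.42982046e-04, -9.99998708e-01, -1.60133768e-03]]), 'force': array([0.17057687, 0.66878517, 0.41741742]), 'ft_torque': array([ 0.00309253, -0.04118308, -0.01543299]), 'width': 85.4426050128483}
side 55.81753449707936 254.3874307534377 188.7100430878312 ['frame', 'vfov', 'cx', 'cy', 'R', 't'] [486.99317289 783.56857786 831.75362673] [[-0.99157885 -0.12920333 -0.00882499]
 [-0.08972638  0.73455087 -0.67259512]
 [ 0.09338393 -0.66613926 -0.73995806]]
top 55.81787711942015 253.8497876621771 196.11292450951476 ['frame', 'vfov', 'cx', 'cy', 'R', 't'] [459.5923935  136.06078142 863.50557349] [[-0.01745967 -0.99979884  0.00987068]
 [-0.99049855  0.01594869 -0.13659528]
 [ 0.13641038 -0.0121618  -0.99057776]]
```

View pics/side0.png

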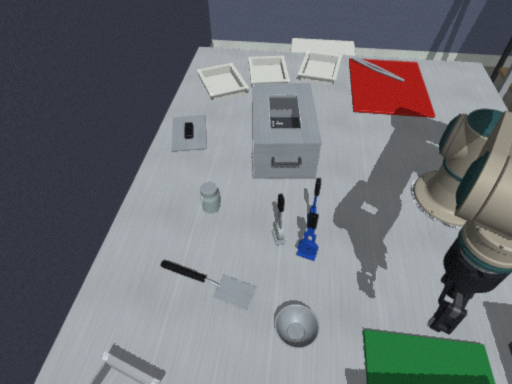

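View pics/top0.png

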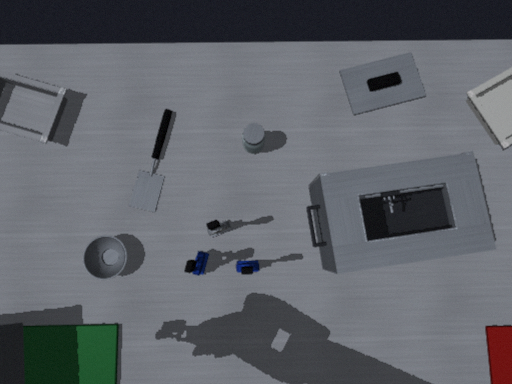

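Run:
```python
import cv2,numpy as np
a=cv2.imread('pics/side0.png');b=cv2.imread('pics/top0.png')
r=lambda i,x,y,w,h,W,H:cv2.resize(i[y:y+h,x:x+w],(W,H),interpolation=cv2.INTER_CUBIC)
L=r(a,260,170,66,96,396,576); R=r(b,180,205,96,72,400,300); 
R2=r(a,245,75,80,55,400,275)
cv2.imwrite('pics/c0.png',np.hstack([L,np.vstack([R,R2,])[:576] if 1 else 0]) if 0 else np.hstack([L,cv2.copyMakeBorder(np.vstack([R,R2]),0,1,0,0,0)]))
cv2.imwrite('pics/c1.png',r(b,300,145,200,135,800,540))
```

```text
(no output)
```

View pics/c0.png

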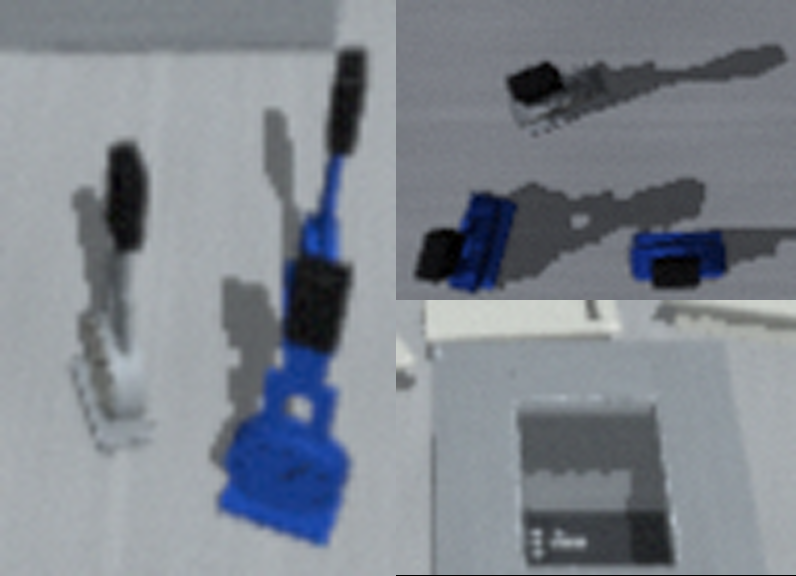

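View pics/c1.png

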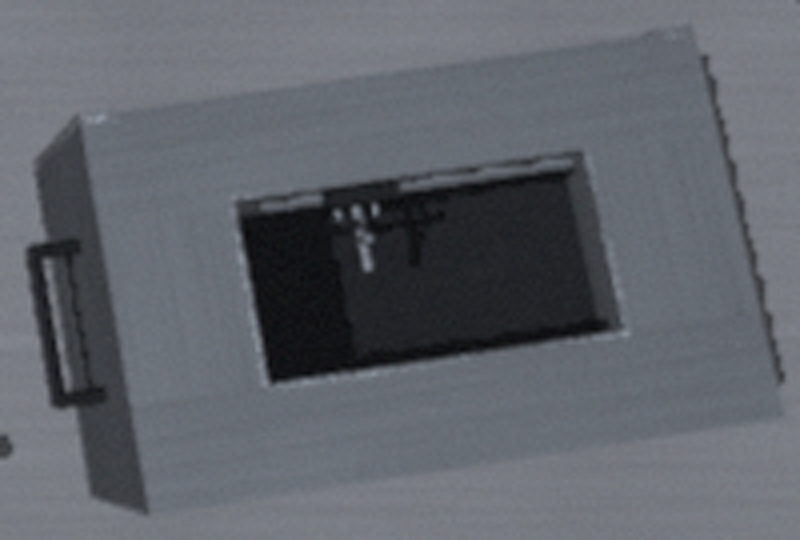

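```bash
cat >> h.py <<'E'
from scipy.optimize import least_squares
def rz(a): c,s=np.cos(a),np.sin(a); return np.array([[c,-s,0],[s,c,0],[0,0,1]])
E
python3 - <<'E'
from h import *
t=ld('top0');s=ld('side0')
pt=[(360,195),(445.5,183),(456.3,227.5),(367.5,240.5)]
P=np.array([atz(t,*p,145) for p in pt]); print(P.round(1)); print([np.linalg.norm(P[i]-P[(i+1)%4]).round(1) for i in range(4)],P.mean(0).round(1))
e=P[1]-P[0]+P[2]-P[3]; e=-e; print('yaw', np.degrees(np.arctan2(e[1],e[0]))-90)
print('grip', tri([ray(t,216,226),ray(s,281,203)]), atz(t,213.5,226,172))
# crops
a=s['frame'][:,:,::-1];b=t['frame'][:,:,::-1]
r=lambda i,x,y,w,h,W,H:cv2.resize(i[y:y+h,x:x+w],(W,H),interpolation=cv2.INTER_LANCZOS4)
cv2.imwrite('pics/c2.png',np.hstack([r(a,265,188,36,60,360,600),r(b,200,212,36,60,360,600)]))
E
```

```text
[[ 557.4  -85.9  145. ]
 [ 579.1 -260.7  145. ]
 [ 489.1 -274.2  145. ]
 [ 466.5  -95.5  145. ]]
[np.float64(176.1), np.float64(91.0), np.float64(180.1), np.float64(91.4)] [ 523.  -179.1  145. ]
yaw 7.1395076575690695
grip [501.25955109 203.21858635 143.20370682] [498.67723121 205.31496878 172.        ]
```

View pics/c2.png

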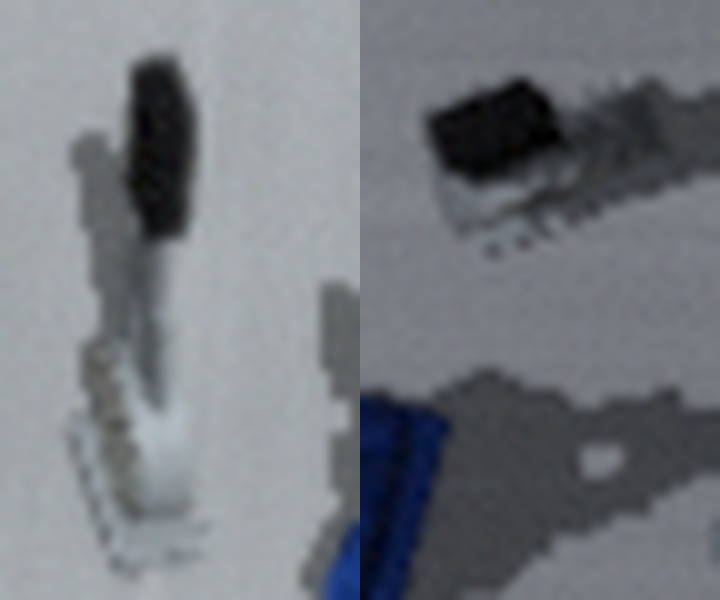

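Run:
```python
from h import *
t=ld('top0');s=ld('side0')
P=np.array([atz(s,*p,145) for p in [(269.8,95.4),(296.8,95.4),(300.4,127.6),(271.8,128.4)]]); print(P.round(1),P.mean(0))
# fit grip block
M=[]
for c,(x,y,w,h) in ((s,(268,188,28,28)),(t,(203,216,18,18))):
    g=c['frame'].max(2).astype(float); m=np.zeros(g.shape,np.uint8); m[y:y+h,x:x+w]=(g[y:y+h,x:x+w]<60)*1
    M.append(m); print(m.sum())
S=8
def render(c,X):
    p=np.array([proj(c,q) for q in X]); hull=cv2.convexHull(((p+0.5)*16*1).astype(np.float32))
    m=np.zeros((384*4,512*4),np.uint8); cv2.fillConvexPoly(m,np.round((hull/16)*4*16).astype(np.int32),255,shift=4)
    return cv2.resize(m,(512,384),interpolation=cv2.INTER_AREA)/255.
B=np.array([[a,b,z] for a in(-6,6) for b in(-11,11) for z in(125,172)],float)
def cost(v):
    X=B@rz(v[2]).T+[v[0],v[1],0]
    return sum(np.abs(render(c,X+np.array([0,0,0]))-m).sum() for c,m in zip((s,t),M))
from scipy.optimize import minimize
best=[]
for yaw in range(-90,90,15):
    r=minimize(cost,[500,204,np.radians(yaw)],method='Nelder-Mead',options=dict(initial_simplex=[[500,204,np.radians(yaw)],[506,204,np.radians(yaw)],[500,210,np.radians(yaw)],[500,204,np.radians(yaw+12)]]))
    best.append((r.fun,r.x[:2].round(1),np.degrees(r.x[2]).round(1)))
for b in sorted(best,key=lambda b:b[0])[:5]: print(b)
```

```text
[[ 577.  -258.6  145. ]
 [ 487.6 -269.   145. ]
 [ 468.   -98.7  145. ]
 [ 553.3  -84.7  145. ]] [ 521.45936376 -177.73057144  145.        ]
87
104
(np.float64(55.34117647058824), array([503.5, 208.1]), np.float64(7.6))
(np.float64(55.46274509803922), array([503.4, 208.1]), np.float64(7.6))
(np.float64(55.46666666666667), array([503.5, 208.1]), np.float64(7.6))
(np.float64(55.521568627450975), array([503.4, 208.1]), np.float64(7.9))
(np.float64(55.5843137254902), array([503.5, 208.1]), np.float64(7.1))
```

Run:
```python
from h import *
t=ld('top0');s=ld('side0')
print(s['frame'].max(2)[192:214,275:289]); print(t['frame'].max(2)[216:234,204:224])
```

```text
[[171 172 174 175 170 171 168 166 174 178 181 178 177 172]
 [172 175 175 167 141 123 122 135 168 176 179 175 174 173]
 [175 175 162 112  77  57  66  91 164 173 180 177 173 171]
 [173 174 156  70  35  27  35  64 129 174 178 177 173 173]
 [172 174 157  59  23  24  27  44 104 169 173 177 174 167]
 [172 172 154  59  25  28  29  33  80 145 174 180 172 171]
 [171 167 135  49  25  28  32  24  60 120 176 172 170 170]
 [169 164 125  45  12  25  22  29  45 102 173 177 172 169]
 [169 164 122  48  10  24  30  22  41  96 170 175 173 169]
 [137 161 121  45  16  24  24  23  37  95 171 174 170 170]
 [119 153 105  38  21  22  22  25  39  96 170 173 170 170]
 [107 115  87  33  14  17  26  24  46  97 169 174 171 173]
 [103 100  83  28  22  17  20  23  50 108 170 173 170 173]
 [102  96  64  28  11  25  26  25  54 115 171 173 171 173]
 [101  95  66  20  20  14  25  31  66 134 172 174 174 177]
 [100  99  83  37  20  29  21  31  67 141 169 174 171 176]
 [100 101  93  47  20  19  22  30  66 144 173 174 173 178]
 [100 102  98  81  28  17  23  29  71 142 174 175 172 177]
 [105 101 102  97  40  19  27  39  87 
[... 1029 characters left out ...]
  45  52
   46  45]
 [129 129 106  54  18  19  17  19  15  18   9  15   6   8  10  23  31  46
   48  50]
 [130 130 128  81  28  17  16  14  13  13   4   8  14  32  42  51  51  57
   60  53]
 [128 132 127 101  47  13  12   8   5  11  17  33  41  63  66  66  78  81
   62  54]
 [130 132 129 111  85  70  44  18  21  32  39  55  65  90  83  74  93  85
   59  61]
 [136 132 134 116 111 116  97  68  74  89  99 101  93 103  83  70  77  64
   62  62]
 [139 138 137 121 107 112 120 116 122 136 137 129 106  62  44  49  51  61
   67  72]
 [139 137 136 128 108 112 114 118 127 124 101  82  62  50  62  65  71  72
   66  65]
 [135 138 134 136 114 108 110 108 111 102  87  88  75  70  92 105  87  73
   86  86]]
```

```bash
cat > fit.py <<'E'
from h import *
from scipy.optimize import minimize
t=ld('top0');s=ld('side0')
def mask(c,x,y,w,h,hi,lo):
    g=c['frame'].max(2).astype(float); m=np.zeros(g.shape); m[y:y+h,x:x+w]=np.clip((hi-g[y:y+h,x:x+w])/(hi-lo),0,1); return m
Ms=mask(s,276,190,14,23,100,60); Mt=mask(t,204,216,17,15,70,35)
def render(c,X):
    p=np.array([proj(c,q) for q in X],np.float32)+0.5; hull=cv2.convexHull(p)
    m=np.zeros((384*4,512*4),np.uint8); cv2.fillConvexPoly(m,np.round(hull*64-8*0).astype(np.int32),255,shift=4)
    return cv2.resize(m,(512,384),interpolation=cv2.INTER_AREA)/255.
B=np.array([[a,b,z] for a in(-6,6) for b in(-11,11) for z in(125,172)],float)
def go(views):
    best=[]
    def cost(v):
        X=B@rz(v[2]).T+[v[0],v[1],0]
        return sum(np.abs(render(c,X)-m).sum() for c,m in views)
    for yaw in range(-90,90,15):
        y=np.radians(yaw)
        r=minimize(cost,[500,204,y],method='Nelder-Mead',options=dict(initial_simplex=[[500,204,y],[506,204,y],[500,210,y],[500,204,y+.2]]))
        best.append((round(r.fun,2),r.x[:2].round(1),np.degrees(r.x[2]).round(1)))
    best.sort(key=lambda b:b[0]); print(*best[:3],sep='\n')
print(Ms.sum(),Mt.sum())
go([(s,Ms)]);go([(t,Mt)]);go([(s,Ms),(t,Mt)])
E
python3 fit.py
```

```text
102.6 95.45714285714286
(np.float64(16.13), array([504.1, 208.8]), np.float64(9.8))
(np.float64(16.16), array([504.2, 208.2]), np.float64(9.8))
(np.float64(16.16), array([504.2, 208.3]), np.float64(9.9))
(np.float64(14.17), array([502.3, 207.5]), np.float64(18.7))
(np.float64(14.78), array([502.3, 207.7]), np.float64(-159.5))
(np.float64(14.78), array([502.6, 207.4]), np.float64(20.1))
(np.float64(42.93), array([503.5, 207.7]), np.float64(11.2))
(np.float64(42.98), array([503.5, 207.7]), np.float64(11.1))
(np.float64(43.04), array([503.5, 207.7]), np.float64(11.1))
```

```bash
cat > ov.py <<'E'
from h import *
import sys
def overlay(c,x,y,w,h,k,polys,out):
    im=np.ascontiguousarray(cv2.resize(c['frame'][y:y+h,x:x+w,::-1],(w*k,h*k),interpolation=cv2.INTER_CUBIC))
    im=np.clip(im.astype(float)*1.6,0,255).astype(np.uint8)
    for P,col in polys:
        p=np.array([proj(c,q) for q in P]); p=(p+.5-[x,y])*k
        cv2.polylines(im,[np.round(p*8).astype(np.int32)],False,col,1,cv2.LINE_AA,shift=3)
    cv2.imwrite(f'pics/{out}.png',im)
E
python3 - <<'E'
from ov import *
o=np.array([522.3,-178.4,0]);R=rz(np.radians(7.1))
f=lambda L:[o+R@np.array(p,float) for p in L]
t=ld('top0');s=ld('side0')
hy=float(13)
r=lambda x,z,y:(12+x,y,108+z)
polys=[(f([(-46,-90,145),(46,-90,145),(46,90,145),(-46,90,145),(-46,-90,145)]),(0,255,0)),
(f([(-100,-160,145),(100,-160,145),(100,160,145),(-100,160,145),(-100,-160,145)]),(0,200,255))]
for d in (-30,30): polys.append((f([r(-9,0,d),r(26,0,d)]),(255,0,255)))
overlay(t,305,145,195,140,4,polys,'o1'); overlay(s,245,75,80,110,5,polys,'o2')
for p in [(391.1,212.5),(390,204)]: print(R.T@(atz(t,*p,108)-o)-[12,0,0])
E
```

```text
[ -7.84346943  17.36183181 108.        ]
[ 10.12749742  16.21085666 108.        ]
```

View pics/o1.png

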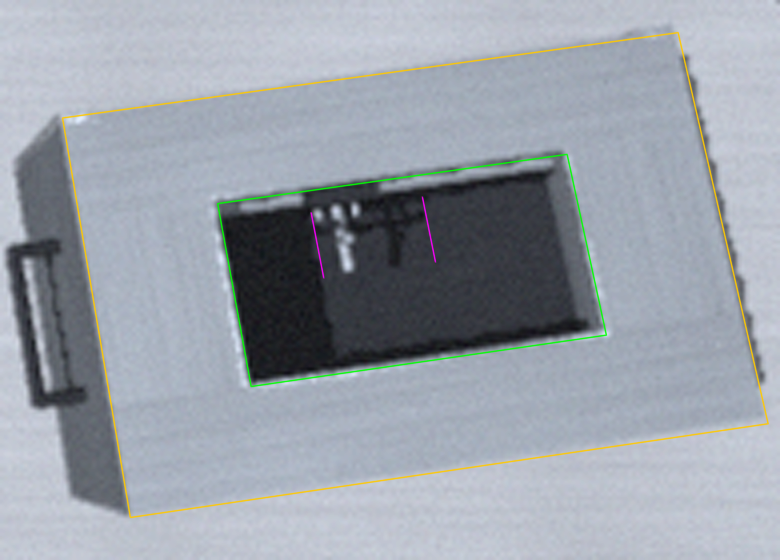

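View pics/o2.png

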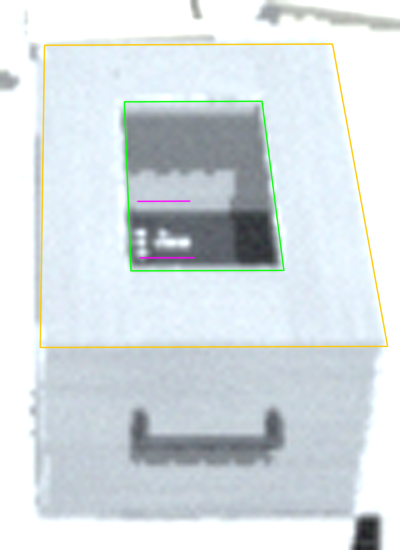

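Run:
```python
from h import *
t=ld('top0');s=ld('side0')
for p in [(213,224.5),(191,266),(248,270)]: print(atz(t,*p,172).round(), atz(t,*p,150).round())
print(atz(t,202,262,10), atz(t,248,266,10))
st=bot.state();R=st['ee_rot'];d=np.array([503.2,207.7,215])-st['ee_pos'];print(R.T@d, st['clock'])
```

```text
[502. 206. 172.] [503. 208. 150.]
[425. 248. 172.] [423. 251. 150.]
[415. 141. 172.] [414. 141. 150.]
[425.06950354 248.3264535   10.        ] [414.04660643 141.97506814  10.        ]
[ 374.11580745   29.70616783 -129.20906707] 0.1
```

Call:
jog_arm([
  [[0.0468,0.0017,-0.0161],0],
  [[0.0468,0.0017,-0.0161],0],
  [[0.0468,0.0017,-0.0161],0],
  [[0.0468,0.0017,-0.0161],0],
  [[0.0468,0.0017,-0.0161],0],
  [[0.0468,0.0017,-0.0161],0],
  [[0.0468,0.0017,-0.0161],0],
  [[0.0468,0.0017,-0.0161],0],
], jaw=55, newtons=60)

```text
clock: 1.1
ee_pos: [504.7, 206.9, 231.2]
ee_rot: [[0.912, -0.001, 0.409], [-0.409, -0.0, 0.912], [-0.001, -1.0, -0.0]]
force: [0.2, 1.0, 0.0]
width: 46.9
```

Call:
jog_arm([
  [[0,0,0],8.2],
  [[0,0,0],8.2],
  [[0,0,0],8.2],
  [[0,0,0],8.2],
  [[0,0,0],8.2],
  [[0,0,0],8.2],
  [[0,0,0],0],
  [[0,0,0],0],
])

```text
clock: 2.1
ee_pos: [503.7, 208.2, 231.4]
ee_rot: [[0.289, -0.0, 0.957], [-0.957, -0.0, 0.289], [-0.0, -1.0, -0.0]]
force: [0.2, -0.2, 0.2]
width: 46.8
```

```bash
cat > rel.py <<'E'
from h import *
import sys
tg=np.array([float(v) for v in sys.argv[1:4]]); st=bot.state(); R=st['ee_rot']
print('pos',st['ee_pos'].round(2),'F',st['force'].round(2),'w',st['width'].round(1),'t',round(st['clock'],2))
z=R[:,2]; print('yaw z',np.degrees(np.arctan2(z[1],z[0])).round(2),'tilt y',R[:,1].round(4)); print('shift tool mm',(R.T@(tg-st['ee_pos'])).round(2))
E
python3 - <<'E'
from h import *
t=cap('top','top1');s=cap('side','side1')
r=lambda i,x,y,w,h,W,H:cv2.resize(i[y:y+h,x:x+w,::-1],(W,H),interpolation=cv2.INTER_CUBIC)
cv2.imwrite('pics/c3.png',np.hstack([r(s['frame'],230,140,130,130,400,400),r(t['frame'],150,160,130,130,400,400)]))
E
python3 rel.py 503.2 207.7 149
```

```text
Traceback (most recent call last):
  File "rel.py", line 4, in <module>
    print('pos',st['ee_pos'].round(2),'F',st['force'].round(2),'w',st['width'].round(1),'t',round(st['clock'],2))
                                                                   ^^^^^^^^^^^^^^^^^
AttributeError: 'float' object has no attribute 'round'
```

View pics/c3.png

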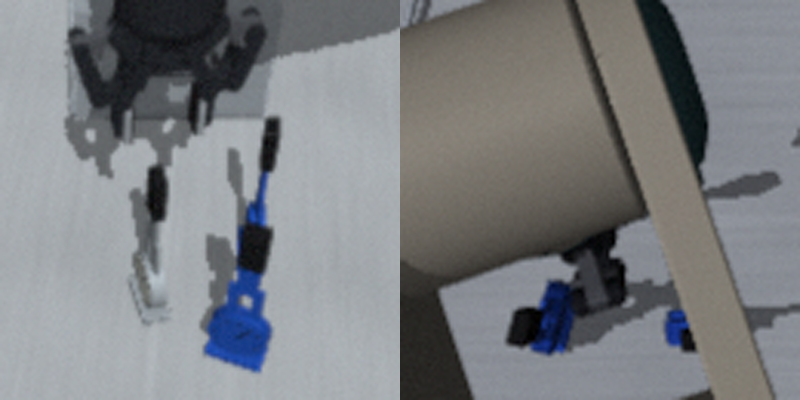

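Call:
jog_arm([
  [[0,0.0115,0],0],
  [[0,0.0115,0],0],
  [[0,0.0115,0],0],
  [[0,0.0115,0],0],
  [[0,0.0115,0],0],
  [[0,0.0115,0],0],
  [[0,0.0115,0],0],
  [[0,0.001,0],0],
])

```text
clock: 3.2
ee_pos: [503.3, 208.1, 149.0]
ee_rot: [[0.286, -0.002, 0.958], [-0.958, -0.001, 0.286], [0.0, -1.0, -0.002]]
force: [0.5, 0.3, -0.2]
width: 46.9
```

```bash
sed -i "s/st\['width'\].round(1)/round(st['width'],1)/" rel.py
python3 - <<'E'
from h import *
s=cap('side','side2')
cv2.imwrite('pics/c4.png',cv2.resize(s['frame'][150:250,230:350,::-1],(720,600),interpolation=cv2.INTER_CUBIC))
E
python3 rel.py 503.2 207.7 149
```

```text
pos [503.58 208.17 149.62] F [ 0.86 -0.55 -0.5 ] w 47.0 t 3.25
yaw z 16.64 tilt y [-9.e-04 -2.e-04 -1.e+00]
shift tool mm [ 0.34  0.62 -0.5 ]
```

View pics/c4.png

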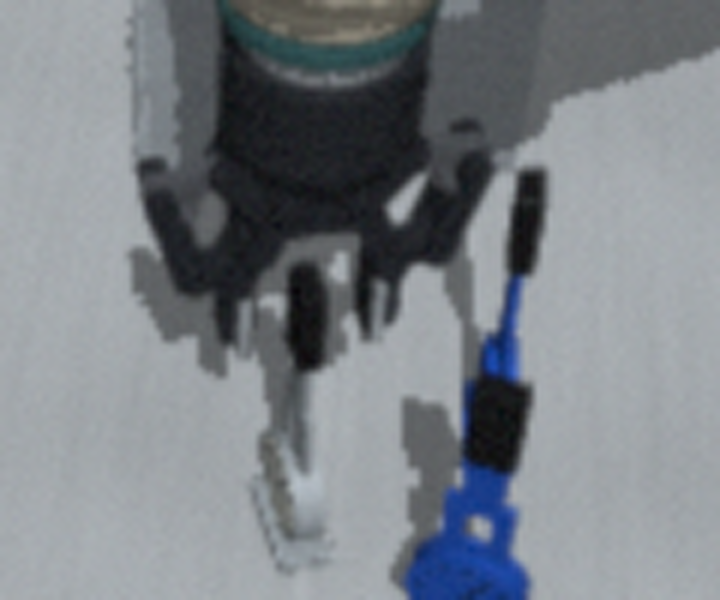

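Call:
jog_arm([
  [[0,0,0],0],
  [[0,0,0],0],
  [[0,0,0],0],
  [[0,0,0],0],
  [[0,0,0],0],
  [[0,0,0],0],
  [[0,0,0],0],
  [[0,0,0],0],
], jaw=0, newtons=60)

```text
clock: 4.25
ee_pos: [504.1, 208.3, 150.9]
ee_rot: [[0.286, 0.001, 0.958], [-0.958, 0.0, 0.286], [-0.0, -1.0, 0.001]]
force: [-0.4, -1.1, 5.5]
width: 11.1
```

Call:
jog_arm([
  [[0,-0.004,0],0],
  [[0,-0.012,0],0],
  [[0,-0.024,0],0],
  [[0,-0.034,0],0],
  [[0,-0.034,0],0],
  [[0,-0.034,0],0],
  [[0,-0.02,0],0],
  [[0,-0.008,0],0],
])

```text
clock: 5.25
ee_pos: [503.9, 208.3, 321.8]
ee_rot: [[0.286, 0.002, 0.958], [-0.958, 0.001, 0.286], [-0.0, -1.0, 0.002]]
force: [1.2, 0.1, -2.0]
width: 11.0
```

```bash
python3 - <<'E'
from h import *
s=cap('side','side3');cap('top','top3')
cv2.imwrite('pics/c5.png',cv2.resize(s['frame'][100:250,220:370,::-1],(600,600),interpolation=cv2.INTER_CUBIC))
E
python3 rel.py 503.2 207.7 149
```

```text
pos [503.85 208.26 320.72] F [-0.07  0.01 -1.88] w 11.2 t 5.35
yaw z 16.64 tilt y [ 8.e-04  4.e-04 -1.e+00]
shift tool mm [  0.37 171.72  -0.93]
```

View pics/c5.png

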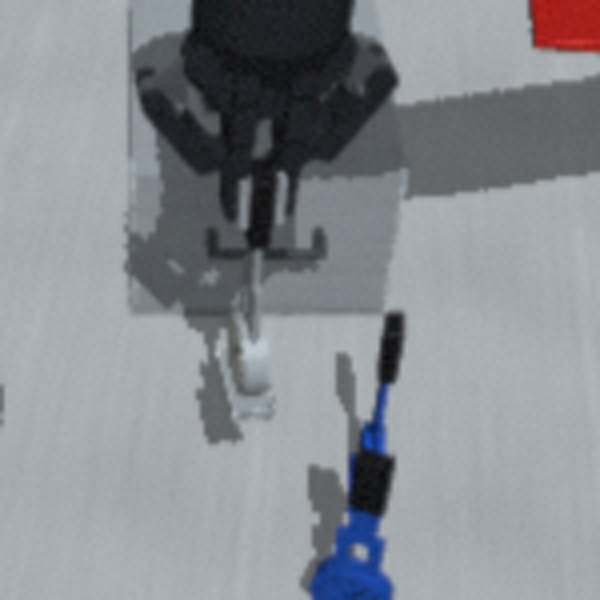

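View pics/top3.png

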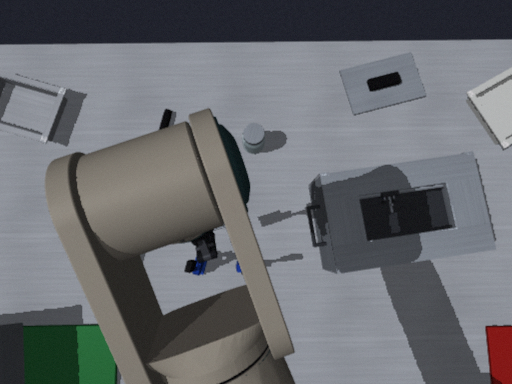

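```bash
cat > cab.py <<'E'
from h import *
from scipy.ndimage import map_coordinates,gaussian_filter
H=[(-46,-90),(46,-90),(46,90),(-46,90)];O=[(-100,-160),(100,-160),(100,160),(-100,160)]
def segs(o,yaw):
    R=rz(yaw);out=[]
    for Q in(H,O):
        for i in range(4):
            a,b=np.array(Q[i],float),np.array(Q[(i+1)%4],float)
            out.append([o+R@np.array([*(a+(b-a)*k),145.]) for k in np.linspace(.08,.92,25)])
    return out
def fit(c):
    g=gaussian_filter(c['frame'].mean(2).astype(float),.6)
    v=np.array([522.3,-178.4,np.radians(7.1)])
    for it in range(4):
        obs=[]
        for si,S in enumerate(segs(np.array([v[0],v[1],0]),v[2])):
            p=np.array([proj(c,X) for X in S]); tdir=p[-1]-p[0]; tdir/=np.linalg.norm(tdir); n=np.array([-tdir[1],tdir[0]])
            k=np.arange(-3,3.01,.25)
            for j,q in enumerate(p):
                xy=q+k[:,None]*n; gr=np.abs(np.gradient(map_coordinates(g,[xy[:,1],xy[:,0]],order=1)))
                m=gr.argmax()
                if gr[m]>1.5 and 0<m<len(k)-1: obs.append((si,j,q+k[m]*n,n))
        def res(w):
            S=segs(np.array([w[0],w[1],0]),w[2]); return [ (proj(c,S[a][b])-q)@n for a,b,q,n in obs]
        r=least_squares(res,v,loss='soft_l1',f_scale=.3,x_scale=[1,1,.01]); v=r.x
    e=np.array(res(v)); a=np.array([o[0] for o in obs])
    print(v[:2].round(2),np.degrees(v[2]).round(2),'perseg',[(round(np.median(e[a==i]),2),int((a==i).sum())) for i in range(8) if (a==i).any()])
    return v
def hook(c,v,u,w,z=108):
    o=np.array([v[0],v[1],0]); return (rz(v[2]).T@(atz(c,u,w,z)-o)-[12,0,0])[:2].round(1)
if __name__=='__main__':
    t=ld('top0');s=ld('side0')
    vt=fit(t);vs=fit(s)
    print(t['frame'].mean(2)[195:217,378:402].astype(int)); print(s['frame'].mean(2)[116:130,268:288].astype(int))
E
python3 cab.py
```

```text
[ 523.81 -177.72] 7.58 perseg [(np.float64(0.26), 25), (np.float64(-0.0), 18), (np.float64(-0.0), 25), (np.float64(0.25), 25), (np.float64(-1.74), 25), (np.float64(0.25), 25), (np.float64(-0.25), 25), (np.float64(-0.25), 8)]
[ 525.03 -181.92] 7.32 perseg [(np.float64(2.26), 11), (np.float64(0.0), 25), (np.float64(0.24), 25), (np.float64(-0.01), 25), (np.float64(-1.24), 22), (np.float64(-0.75), 25), (np.float64(-0.51), 25), (np.float64(-0.25), 22)]
[[ 94  91  66  34  34  37  37  36  36  37  33  33  27  28  37  55  36  16
   21  12  15  15  12  21]
 [ 61  61  44  26  25  29  33  31  26  35  78  77  42  18  38 101  73  22
   17  18  23  15  24  17]
 [ 22  21  19  18  16  54  74  44  19  53 117 119  66  25  35 120  91  31
   19  24  22  27  21  19]
 [ 20  20  16  15  21  79 116  75  33  43 106 117  77  34  28 100  78  33
   35  31  30  34  33  20]
 [ 20  21  18  16  31  49  99  72  36  39  79 100  82  48  26  48  43  36
   33  36  30  30  32  22]
 [ 21  19  18  23  29  41  59  50  40  33  38  50  73  49  22  23  29  30
   32  31  26  24  20  20]
 [ 23  19  20  21  24  24  25  35  34  31 
[... 2065 characters left out ...]
  64  64
   57  60]
 [152 156 122  84 103 124  77  70  92 129 115 105 101 106 104  68  65  66
   63  65]
 [154 155 122  95 121 151  84  83 133 143 157 162 147 164 155  81  66  62
   64  63]
 [155 158 115  79  91 117  76  66  99  99 110 112 104 115 106  71  66  65
   63  62]
 [151 150 117  79 112 147 100  63  66  68  69  70  69  69  72  64  66  59
   66  60]
 [154 149 136  80  87 107  72  57  62  64  64  63  64  67  63  63  60  62
   59  62]
 [155 153 147  91  69  78  66  69  72  73  73  73  77  73  70  71  71  72
   71  69]
 [153 154 155 123 116 117 119 124 118 117 119 124 133 121 118 118 118 117
  117 117]
 [151 152 154 147 143 143 144 147 145 144 146 146 150 145 143 144 148 145
  145 144]]
```

Run:
```python
from cab import *
t=ld('top0');s=ld('side0')
vt=np.array([523.8,-177.7,np.radians(7.4)])
R=rz(vt[2]).T
e=atz(s,279,127.8,145); 
for v in (122.8,123.1):
    p=atz(s,279,v,105); d=R@(p-e); print('side: hook y',90+d[1], 'world',p, 'edge world',e)
n=atz(s,282.5,123,105); print('side nose world',n, 'rail',R@(n-[vt[0],vt[1],0])-[12,0,0])
for p in [(391.6,211),(391.1,208)]: print('top',hook(t,vt,*p,105), atz(t,*p,105))
print('top nose',hook(t,vt,391.8,212.6,105),atz(t,391.8,212.6,105))
print('tri prong mid', tri([ray(t,391.45,210),ray(s,279.5,123)]))
# other way: top pt vs side pt of the prong for given x
```

```text
side: hook y 13.350976341246039 world [ 536.80025642 -166.77225489  105.        ] edge world [532.00868199 -90.10178906 145.        ]
side: hook y 14.923723511908861 world [ 536.66824324 -165.20344407  105.        ] edge world [532.00868199 -90.10178906 145.        ]
side nose world [ 525.45952229 -167.06067339  105.        ] rail [ -8.98400118  10.33697422 105.        ]
top [-6.3 14. ] [ 527.6876595  -163.11397459  105.        ]
top [ 0.1 13.8] [ 534.05509841 -162.49683509  105.        ]
top nose [-9.6 14.2] [ 524.29988299 -163.30155037  105.        ]
tri prong mid [ 532.25548157 -162.11464971  107.57475978]
```

Call:
jog_arm([
  [[0.015,-0.004,-0.0045],0],
  [[0.03,0,-0.0089],0],
  [[0.035,0,-0.0104],0],
  [[0.035,0,-0.0104],0],
  [[0.035,0,-0.0104],0],
  [[0.035,0,-0.0104],0],
  [[0.035,0,-0.0104],0],
  [[0.03,0,-0.0089],0],
])

```text
clock: 6.35
ee_pos: [503.4, -54.8, 323.4]
ee_rot: [[0.285, -0.002, 0.958], [-0.958, 0.0, 0.285], [-0.0, -1.0, -0.002]]
force: [0.5, 1.1, -2.5]
width: 10.9
```

Call:
jog_arm([
  [[0.03,0,-0.0089],0],
  [[0.025,0,-0.0075],0],
  [[0.02,0,-0.006],0],
  [[0.015,0,-0.0045],0],
  [[0.01,0,-0.003],0],
  [[0.005,0,-0.0015],0],
  [[0.0046,0,-0.0014],0],
  [[0,0,0],0],
])

```text
clock: 7.35
ee_pos: [504.1, -166.9, 324.2]
ee_rot: [[0.286, 0.0, 0.958], [-0.958, 0.0, 0.286], [-0.0, -1.0, 0.0]]
force: [-0.1, 0.2, -1.3]
width: 11.2
```

Call:
jog_arm([
  [[0,0,0],2],
  [[0,0,0],2],
  [[0,0,0],2],
  [[0,0,0],2],
  [[0,0,0],1.2],
  [[0,0,0],0],
  [[0,0,0],0],
  [[0,0,0],0],
])

```text
clock: 8.35
ee_pos: [504.1, -167.0, 324.2]
ee_rot: [[0.129, 0.0, 0.992], [-0.992, 0.0, 0.129], [-0.0, -1.0, 0.0]]
force: [0.4, -0.3, -0.9]
width: 10.9
```

```bash
python3 - <<'E'
from h import *
s=cap('side','side4');t=cap('top','top4')
r=lambda i,x,y,w,h,W,H:cv2.resize(i[y:y+h,x:x+w,::-1],(W,H),interpolation=cv2.INTER_CUBIC)
cv2.imwrite('pics/c6.png',np.hstack([r(s['frame'],235,40,100,150,400,600),r(t['frame'],320,130,100,150,400,600)]))
E
python3 rel.py 504 -167 181.5
```

```text
pos [ 504.09 -167.    324.21] F [-0.08  0.46 -2.03] w 11.4 t 8.45
yaw z 7.44 tilt y [ 1.e-04  1.e-04 -1.e+00]
shift tool mm [-1.0000e-02  1.4271e+02 -1.0000e-01]
```

View pics/c6.png

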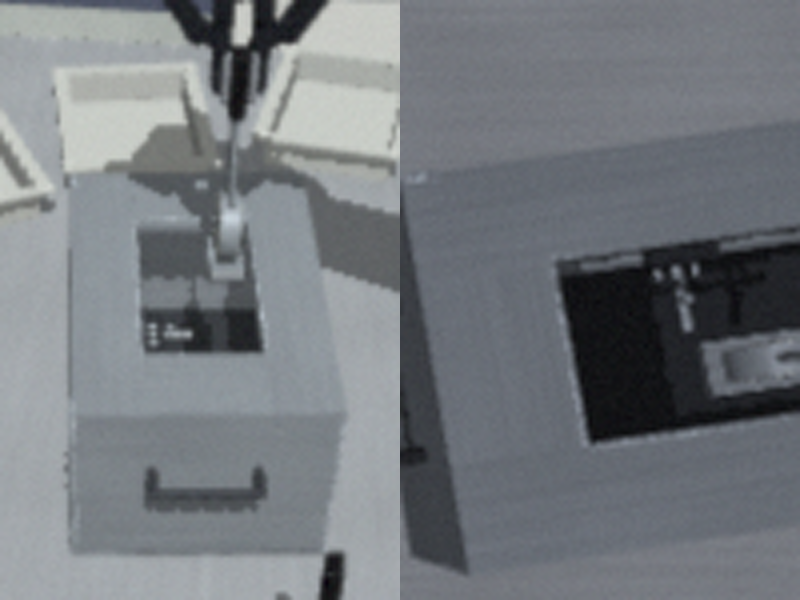

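Run:
```python
from ov import *
t=ld('top4')
T=np.array([504.09,-167,324.2-150.5]);R=rz(np.radians(7.44))
f=lambda L:[T+R@np.array(p,float) for p in L]
foot=[(f([(a*13,b*25,z) for a,b in((1,1),(1,-1),(-1,-1),(-1,1),(1,1))]),(0,255,0)) for z in(0,8)]
grip=[(f([(a*6,b*11,z) for a,b in((1,1),(1,-1),(-1,-1),(-1,1),(1,1))]),(0,255,255)) for z in(125,172)]
overlay(t,375,180,80,60,10,foot+grip,'o3')
overlay(ld('side4'),255,40,60,80,7,foot+grip,'o4')
```

```text
(no output)
```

View pics/o3.png

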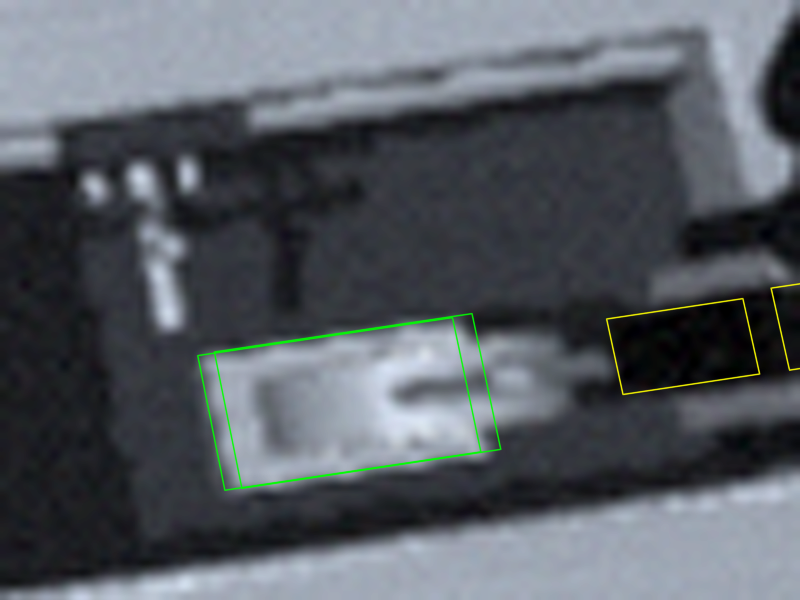

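View pics/o4.png

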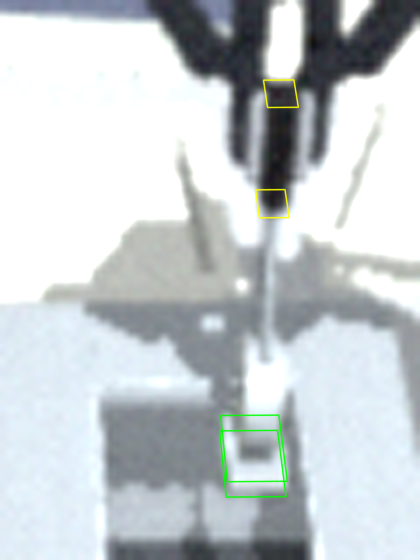

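Call:
jog_arm([
  [[0,0.006,0],0],
  [[0,0.014,0],0],
  [[0,0.018,0],0],
  [[0,0.018,0],0],
  [[0,0.018,0],0],
  [[0,0.014,0],0],
  [[0,0.008,0],0],
  [[0,0.004,0],0],
])

```text
clock: 9.45
ee_pos: [504.1, -167.0, 223.9]
ee_rot: [[0.129, 0.0, 0.992], [-0.992, 0.0, 0.129], [-0.0, -1.0, 0.0]]
force: [0.6, 0.4, -2.4]
width: 11.2
```

```bash
python3 - <<'E'
from ov import *
t=cap('top','top5');s=cap('side','side5');st=bot.state()['ee_pos'];print(st)
T=st-[0,0,150.5];R=rz(np.radians(7.44))
f=lambda L:[T+R@np.array(p,float) for p in L]
foot=[(f([(a*13,b*25,z) for a,b in((1,1),(1,-1),(-1,-1),(-1,1),(1,1))]),(0,255,0)) for z in(0,8)]
grip=[(f([(a*6,b*11,z) for a,b in((1,1),(1,-1),(-1,-1),(-1,1),(1,1))]),(0,255,255)) for z in(125,172)]
overlay(t,375,180,80,60,10,foot+grip,'o5')
overlay(s,255,60,60,80,7,foot+grip,'o6')
E
python3 rel.py 504 -167 181.5
```

```text
[ 504.13548932 -166.99783555  224.14479614]
pos [ 504.14 -167.    224.14] F [-0.38  0.5  -1.82] w 11.3 t 9.55
yaw z 7.43 tilt y [ 1.e-04  1.e-04 -1.e+00]
shift tool mm [-1.000e-02  4.264e+01 -1.400e-01]
```

View pics/o5.png

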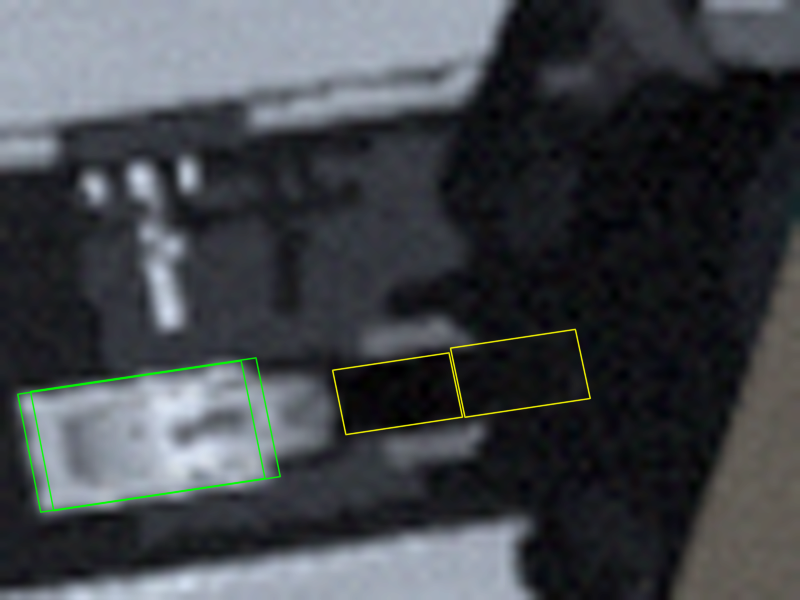

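View pics/o6.png

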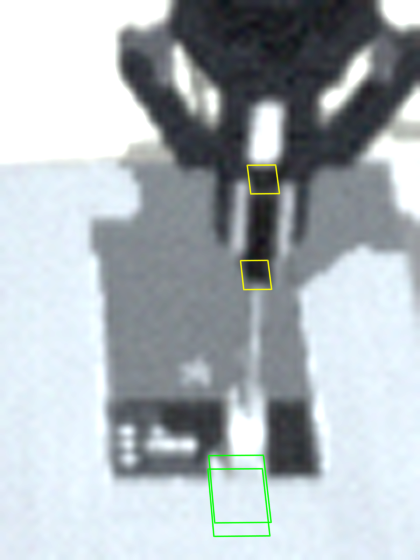

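Run:
```python
from ov import *
def box(T,yaw):
    R=rz(np.radians(yaw));f=lambda L:[np.array(T)+R@np.array(p,float) for p in L]
    return [(f([(a*13,b*25,z) for a,b in((1,1),(1,-1),(-1,-1),(-1,1),(1,1))]),(0,255,0)) for z in(0,8)]+[(f([(a*6,b*11,z) for a,b in((1,1),(1,-1),(-1,-1),(-1,1),(1,1))]),(0,255,255)) for z in(125,172)]
overlay(ld('side0'),260,185,40,66,9,box((503.6,208.2,0),17),'o7a'); overlay(ld('side3'),260,140,40,66,9,box((503.9,208.3,321.3-150.5),16.6),'o7b')
cv2.imwrite('pics/o7.png',np.hstack([cv2.imread('pics/o7a.png'),cv2.imread('pics/o7b.png')]))
```

```text
(no output)
```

View pics/o7.png

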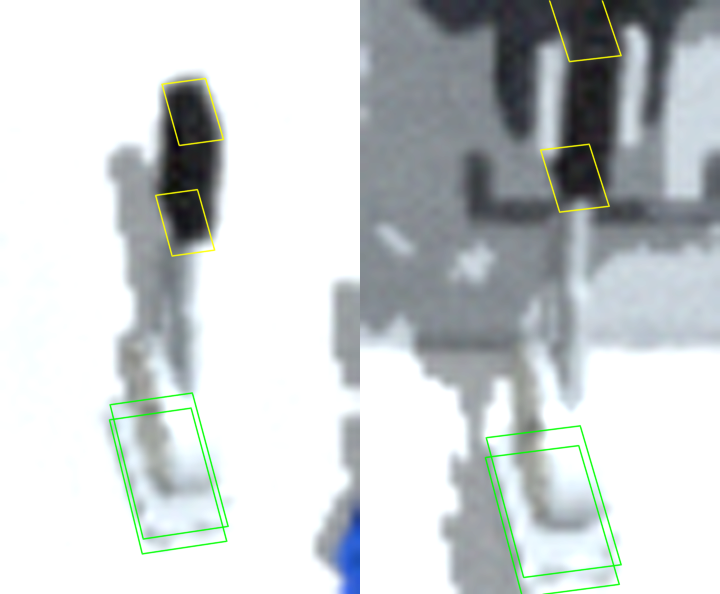

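Call:
jog_arm([
  [[0,0.003,0],0],
  [[-0.0003,0.007,0],0],
  [[-0.0005,0.009,0],0],
  [[-0.0005,0.009,0],0],
  [[0,0.007,0],0],
  [[0,0.0045,0],0],
  [[0,0.0025,0],0],
  [[0,0.0006,0],0],
])

```text
clock: 10.55
ee_pos: [504.0, -165.7, 181.6]
ee_rot: [[0.129, 0.0, 0.992], [-0.992, 0.0, 0.129], [-0.0, -1.0, 0.0]]
force: [-0.7, -1.2, -1.5]
width: 11.2
```

```bash
cat > look.py <<'E'
from ov import *
import sys
n=sys.argv[1]
t=cap('top','top'+n);s=cap('side','side'+n);S=bot.state();st=S['ee_pos'];print(st,S['force'],S['clock'],S['width'])
T=st-[0,0,150.5];R=rz(np.radians(7.44))
f=lambda L:[T+R@np.array(p,float) for p in L]
bx=lambda a0,b0,z,c:(f([(a*a0,b*b0,z) for a,b in((1,1),(1,-1),(-1,-1),(-1,1),(1,1))]),c)
P=[bx(13,25,0,(0,255,0)),bx(13,25,8,(0,255,0)),bx(6,11,125,(0,255,255)),bx(2,15,96,(255,100,255))]
overlay(t,360,180,60,60,10,P,'ot'+n); overlay(s,255,75,50,60,10,P,'os'+n)
a=cv2.imread(f'pics/ot{n}.png');b=cv2.imread(f'pics/os{n}.png');cv2.imwrite(f'pics/L{n}.png',cv2.resize(np.hstack([a,b]),None,fx=.72,fy=.72,interpolation=cv2.INTER_AREA))
E
python3 look.py 6; python3 rel.py 504 -165.7 181.5
```

```text
[ 504.00686979 -165.7234468   181.76471688] [ 0.37745016  0.17937001 -1.17585409] 10.65 11.200260830314276
pos [ 504.01 -165.72  181.76] F [ 0.38  0.18 -1.18] w 11.2 t 10.65
yaw z 7.43 tilt y [ 4.e-04 -1.e-04 -1.e+00]
shift tool mm [-0.02  0.26 -0.  ]
```

View pics/L6.png

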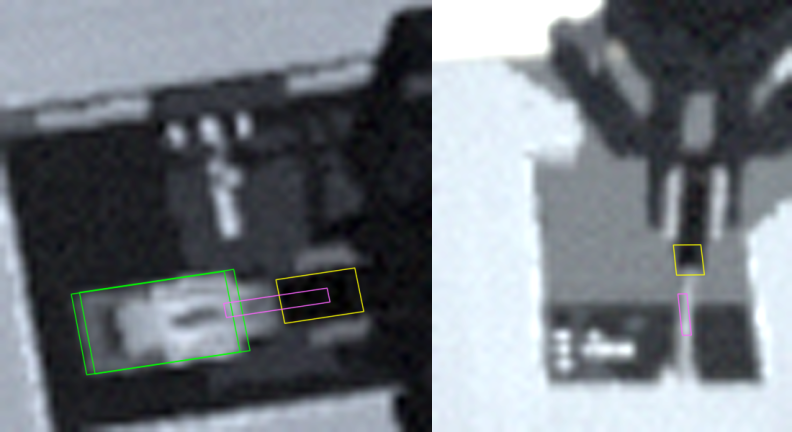

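Call:
jog_arm([
  [[0,0,0.002],0],
  [[0,0,0.003],0],
  [[0,0,0.003],0],
  [[0,0,0.003],0],
  [[0,0,0.002],0],
  [[0,0,0.002],0],
  [[0,0,0.001],0],
  [[0,0,0],0],
])

```text
clock: 11.65
ee_pos: [519.8, -163.6, 181.6]
ee_rot: [[0.129, 0.0, 0.992], [-0.992, 0.0, 0.129], [-0.0, -1.0, 0.0]]
force: [0.3, -0.3, -2.1]
width: 11.4
```

Call:
jog_arm([
  [[0,0,0.0005],0],
  [[0,0,0.0005],0],
  [[0,0,0.0005],0],
  [[0,0,0.0005],0],
  [[0,0,0],0],
  [[0,0,0],0],
  [[0,0,0],0],
  [[0,0,0],0],
])

```text
clock: 12.65
ee_pos: [521.8, -163.4, 181.6]
ee_rot: [[0.129, 0.0, 0.992], [-0.992, 0.0, 0.129], [-0.0, -1.0, 0.0]]
force: [-0.4, -0.3, -2.2]
width: 11.2
```

```bash
python3 look.py 7; python3 rel.py 524 -163.5 181.5
```

```text
[ 521.78220143 -163.38149062  181.60302828] [ 0.26774617  0.45694737 -2.23238961] 12.75 11.630351543575566
pos [ 521.78 -163.38  181.6 ] F [ 0.27  0.46 -2.23] w 11.6 t 12.75
yaw z 7.43 tilt y [ 1.e-04  0.e+00 -1.e+00]
shift tool mm [0.4  0.1  2.18]
```

View pics/L7.png

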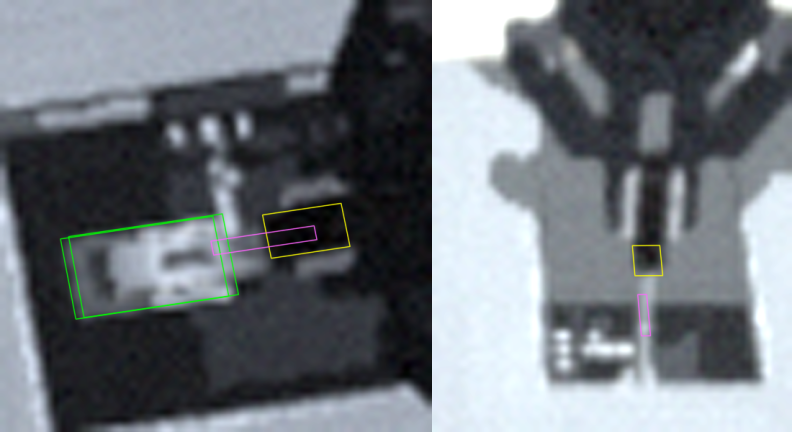

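Call:
jog_arm([
  [[0,0,0.0005],0],
  [[0,0,0.0005],0],
  [[0,0,0.0005],0],
  [[0,0,0.0005],0],
  [[0,0,0],0],
  [[0,0,0],0],
  [[0,0,0],0],
  [[0,0,0],0],
])

```text
clock: 13.75
ee_pos: [523.8, -163.1, 181.6]
ee_rot: [[0.129, 0.0, 0.992], [-0.992, 0.0, 0.129], [-0.0, -1.0, 0.0]]
force: [-0.3, -0.1, -2.1]
width: 11.2
```

Call:
jog_arm([
  [[0,0,0.0005],0],
  [[0,0,0.0005],0],
  [[0,0,0.0005],0],
  [[0,0,0.0005],0],
  [[0,0,0],0],
  [[0,0,0],0],
  [[0,0,0],0],
  [[0,0,0],0],
])

```text
clock: 14.75
ee_pos: [525.7, -162.9, 181.6]
ee_rot: [[0.129, -0.0, 0.992], [-0.992, 0.0, 0.129], [-0.0, -1.0, 0.0]]
force: [0.6, -0.1, -1.2]
width: 11.2
```

```bash
python3 rel.py 524 -163.5 181.5
```

```text
pos [ 525.71 -162.86  181.58] F [ 0.56 -0.15 -1.18] w 11.2 t 14.75
yaw z 7.43 tilt y [-0.e+00  1.e-04 -1.e+00]
shift tool mm [ 0.42  0.08 -1.78]
```

Call:
jog_arm([
  [[0,0,0.001],0],
  [[0,0,0.001],0],
  [[0,0,0.001],0],
  [[0,0,0.001],0],
  [[0,0,0.001],0],
  [[0,0,0.001],0],
  [[0,0,0.001],0],
  [[0,0,0],0],
])

```text
clock: 15.75
ee_pos: [532.7, -161.9, 181.5]
ee_rot: [[0.129, -0.0, 0.992], [-0.992, 0.0, 0.129], [-0.0, -1.0, 0.0]]
force: [-0.1, 1.5, -1.0]
width: 11.5
```

```bash
python3 look.py 8; python3 rel.py 540 -161 181.5
```

```text
[ 532.68589153 -161.92918229  181.60150825] [-0.02775687 -0.550604   -2.63148736] 15.85 11.021131031348453
pos [ 532.69 -161.93  181.6 ] F [-0.03 -0.55 -2.63] w 11.0 t 15.85
yaw z 7.43 tilt y [ 0.e+00  1.e-04 -1.e+00]
shift tool mm [0.02 0.1  7.37]
```

View pics/L8.png

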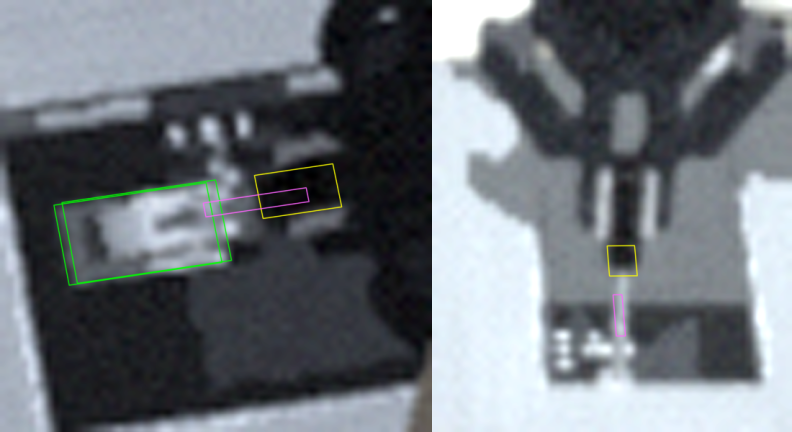

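Call:
jog_arm([
  [[0,0,0.001],0],
  [[0,0,0.001],0],
  [[0,0,0.001],0],
  [[0,0,0.001],0],
  [[0,0,0],0],
  [[0,0,0],0],
  [[0,0,0],0],
  [[0,0,0],0],
])

```text
clock: 16.85
ee_pos: [536.6, -161.4, 181.6]
ee_rot: [[0.129, 0.0, 0.992], [-0.992, 0.0, 0.129], [-0.0, -1.0, 0.0]]
force: [-0.3, 0.6, -1.2]
width: 11.1
```

Call:
jog_arm([
  [[0,0,0.0005],0],
  [[0,0,0.0005],0],
  [[0,0,0.0005],0],
  [[0,0,0.0005],0],
  [[0,0,0.0005],0],
  [[0,0,0.0005],0],
  [[0,0,0.0005],0],
  [[0,0,0],0],
])

```text
clock: 17.85
ee_pos: [540.1, -161.0, 181.6]
ee_rot: [[0.129, 0.0, 0.992], [-0.992, 0.0, 0.129], [-0.0, -1.0, 0.0]]
force: [-0.5, -0.3, -1.6]
width: 11.1
```

Call:
jog_arm([
  [[0,0,0.0005],0],
  [[0,0,0.0005],0],
  [[0,0,0.0005],0],
  [[0,0,0.0005],0],
  [[0,0,0.0005],0],
  [[0,0,0.0005],0],
  [[0,0,0.0005],0],
  [[0,0,0],0],
])

```text
clock: 18.85
ee_pos: [543.6, -160.5, 181.6]
ee_rot: [[0.129, 0.0, 0.992], [-0.992, 0.0, 0.129], [-0.0, -1.0, 0.0]]
force: [-0.3, -0.4, -2.5]
width: 11.3
```

Call:
jog_arm([
  [[0,0,0.0005],0],
  [[0,0,0.0005],0],
  [[0,0,0.0005],0],
  [[0,0,0.0005],0],
  [[0,0,0],0],
  [[0,0,0],0],
  [[0,0,0],0],
  [[0,0,0],0],
])

```text
clock: 19.85
ee_pos: [545.6, -160.3, 181.6]
ee_rot: [[0.129, 0.0, 0.992], [-0.992, 0.0, 0.129], [-0.0, -1.0, 0.0]]
force: [-0.1, 0.7, -2.6]
width: 11.4
```

Call:
jog_arm([
  [[0,0,0.0005],0],
  [[0,0,0.0005],0],
  [[0,0,0.0005],0],
  [[0,0,0],0],
  [[0,0,0],0],
  [[0,0,0],0],
  [[0,0,0],0],
  [[0,0,0],0],
])

```text
clock: 20.85
ee_pos: [547.0, -160.1, 181.6]
ee_rot: [[0.129, 0.0, 0.992], [-0.992, 0.0, 0.129], [-0.0, -1.0, 0.0]]
force: [-2.1, 0.5, 0.2]
width: 11.1
```

Call:
jog_arm([
  [[0,0,0.0005],0],
  [[0,0,0.0005],0],
  [[0,0,0.0005],0],
  [[0,0,0.0005],0],
  [[0,0,0.0005],0],
  [[0,0,0.0005],0],
  [[0,0,0],0],
  [[0,0,0],0],
])

```text
clock: 21.85
ee_pos: [549.9, -159.7, 181.6]
ee_rot: [[0.129, -0.001, 0.992], [-0.992, 0.0, 0.129], [-0.0, -1.0, -0.001]]
force: [-5.2, 0.0, 0.6]
width: 11.1
```

```bash
python3 look.py 9; python3 rel.py 540 -161 181.5
```

```text
[ 549.85220157 -159.7193161   181.57349375] [-5.080127   -0.51287615  0.79412143] 21.95 11.25402048940291
pos [ 549.85 -159.72  181.57] F [-5.08 -0.51  0.79] w 11.3 t 21.95
yaw z 7.43 tilt y [-5.e-04  0.e+00 -1.e+00]
shift tool mm [-0.    0.08 -9.94]
```

View pics/L9.png

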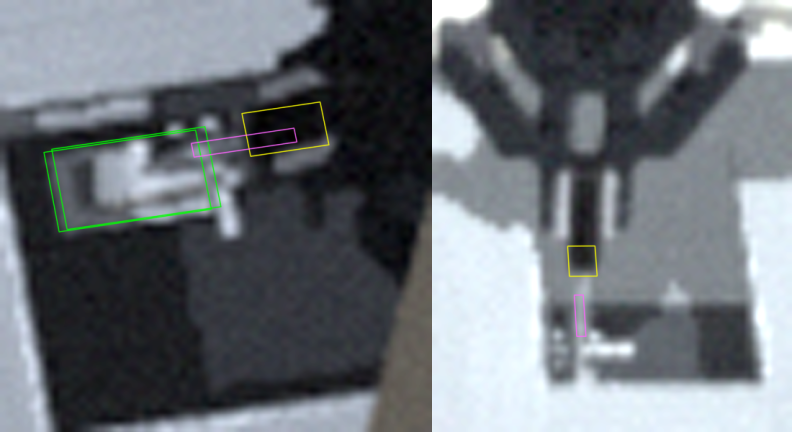

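Call:
jog_arm([
  [[0,0.001,0],0],
  [[0,0.001,0],0],
  [[0,0.001,0],0],
  [[0,0.001,0],0],
  [[0,0.001,0],0],
  [[0,0.001,0],0],
  [[0,0.001,0],0],
  [[0,0,0],0],
])

```text
clock: 22.95
ee_pos: [549.9, -159.8, 174.7]
ee_rot: [[0.129, -0.0, 0.992], [-0.992, -0.0, 0.129], [0.0, -1.0, -0.0]]
force: [-6.1, -0.3, -0.3]
width: 11.2
```

Call:
jog_arm([
  [[0,0.0005,0],0],
  [[0,0.0005,0],0],
  [[0,0.0005,0],0],
  [[0,0.0005,0],0],
  [[0,0,0],0],
  [[0,0,0],0],
  [[0,0,0],0],
  [[0,0,0],0],
])

```text
clock: 23.95
ee_pos: [549.9, -159.8, 172.8]
ee_rot: [[0.129, -0.0, 0.992], [-0.992, -0.0, 0.129], [0.0, -1.0, -0.0]]
force: [-5.0, -1.0, 0.1]
width: 11.5
```

Call:
jog_arm([
  [[0,0.0005,0],0],
  [[0,0.0005,0],0],
  [[0,0.0003,0],0],
  [[0,0,0],0],
  [[0,0,0],0],
  [[0,0,0],0],
  [[0,0,0],0],
  [[0,0,0],0],
])

```text
clock: 24.95
ee_pos: [550.0, -159.8, 171.8]
ee_rot: [[0.129, 0.0, 0.992], [-0.992, -0.0, 0.129], [0.0, -1.0, 0.0]]
force: [-6.6, -0.3, 2.9]
width: 10.8
```

Call:
jog_arm([
  [[0,0.0005,0],0],
  [[0,0.0005,0],0],
  [[0,0,0],0],
  [[0,0,0],0],
  [[0,0,0],0],
  [[0,0,0],0],
  [[0,0,0],0],
  [[0,0,0],0],
])

```text
clock: 25.95
ee_pos: [550.1, -159.9, 171.6]
ee_rot: [[0.129, 0.001, 0.992], [-0.992, -0.001, 0.129], [0.001, -1.0, 0.001]]
force: [-6.3, -0.1, 5.9]
width: 11.2
```

Call:
jog_arm([
  [[0,-0.0004,-0.0005],0],
  [[0,0,-0.0005],0],
  [[0,0,-0.0005],0],
  [[0,0,-0.0004],0],
  [[0,0,0],0],
  [[0,0,0],0],
  [[0,0,0],0],
  [[0,0,0],0],
])

```text
clock: 26.95
ee_pos: [548.7, -160.1, 171.4]
ee_rot: [[0.129, 0.002, 0.992], [-0.992, -0.0, 0.129], [0.001, -1.0, 0.002]]
force: [-1.9, -1.0, 5.4]
width: 11.3
```

```bash
python3 look.py 10; python3 rel.py 540 -161 181.5
```

```text
[ 548.65822924 -160.05220291  171.36786714] [-2.03164258 -0.26890619  5.70442158] 27.05 11.186479135639548
pos [ 548.66 -160.05  171.37] F [-2.03 -0.27  5.7 ] w 11.2 t 27.05
yaw z 7.44 tilt y [ 1.9e-03 -5.0e-04 -1.0e+00]
shift tool mm [ -0.17 -10.15  -8.69]
```

View pics/L10.png

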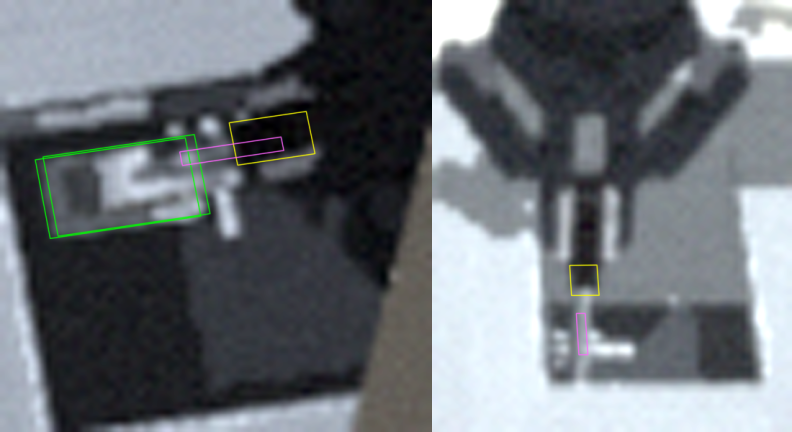

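Call:
jog_arm([
  [[0,-0.0005,0],0],
  [[0,0,0],0],
  [[0,0,0],0],
  [[0,0,0],0],
  [[0,0,0],0],
  [[0,0,0],0],
  [[0,0,0],0],
  [[0,0,0],0],
])

```text
clock: 28.05
ee_pos: [548.2, -160.0, 171.4]
ee_rot: [[0.129, 0.0, 0.992], [-0.992, -0.0, 0.129], [0.0, -1.0, 0.0]]
force: [0.0, -1.7, 4.8]
width: 11.3
```

Call:
jog_arm([
  [[0,0,0],0],
  [[0,0,0],0],
  [[0,0,0],0],
  [[0,0,0],0],
  [[0,0,0],0],
  [[0,0,0],0],
  [[0,0,0],0],
  [[0,0,0],0],
], jaw=50)

```text
clock: 29.05
ee_pos: [548.1, -159.9, 171.2]
ee_rot: [[0.129, 0.0, 0.992], [-0.992, 0.0, 0.129], [-0.0, -1.0, 0.0]]
force: [-0.0, 0.6, 1.2]
width: 42.4
```

```bash
python3 look.py 11; python3 rel.py 540 -161 181.5
```

```text
[ 548.15621064 -159.9195235   171.18915805] [-0.60634227 -0.1109146  -0.28765073] 29.15 42.77524191626053
pos [ 548.16 -159.92  171.19] F [-0.61 -0.11 -0.29] w 42.8 t 29.15
yaw z 7.43 tilt y [ 0.e+00  1.e-04 -1.e+00]
shift tool mm [  0.02 -10.31  -8.23]
```

View pics/L11.png

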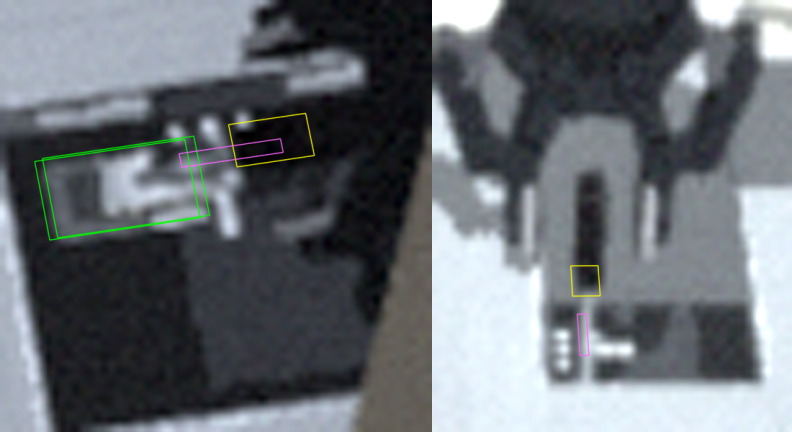

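Call:
jog_arm([
  [[0,-0.004,0],0],
  [[0,-0.01,0],0],
  [[0,-0.015,0],0],
  [[0,-0.02,0],0],
  [[0,-0.025,0],0],
  [[0,-0.025,0],0],
  [[0,-0.015,0],0],
  [[0,-0.006,0],0],
])

```text
clock: 30.15
ee_pos: [548.3, -160.0, 292.5]
ee_rot: [[0.129, 0.002, 0.992], [-0.992, -0.001, 0.129], [0.001, -1.0, 0.002]]
force: [-0.1, 0.8, 0.2]
width: 43.0
```

Call:
jog_arm([
  [[-0.02,0,-0.01],0],
  [[-0.03,0,-0.02],0],
  [[-0.03,0,-0.02],0],
  [[-0.03,0,-0.02],0],
  [[-0.03,0,-0.02],0],
  [[-0.03,0,-0.02],0],
  [[-0.02,0,-0.01],0],
  [[0,0,0],0],
])

```text
clock: 31.15
ee_pos: [404.1, 13.7, 291.0]
ee_rot: [[0.131, -0.0, 0.991], [-0.991, 0.0, 0.131], [-0.0, -1.0, 0.0]]
force: [-0.3, 0.5, -0.1]
width: 42.9
```

```bash
python3 look.py 12
python3 - <<'E'
from ov import *
t=ld('top12');s=ld('side12')
# expected hung model
o=np.array([523.9,-177.7,0]);R0=rz(np.radians(7.43))
def model(xr,yr,zapex):
    T=o+R0@np.array([12+xr,yr,zapex-88.]); f=lambda L:[T+R0@np.array(p,float) for p in L]
    bx=lambda a0,b0,z,c:(f([(a*a0,b*b0,z) for a,b in((1,1),(1,-1),(-1,-1),(-1,1),(1,1))]),c)
    return [bx(13,25,0,(0,255,0)),bx(13,25,8,(0,255,0)),bx(6,11,125,(0,255,255)),bx(6,11,172,(0,255,255)),bx(2,15,96,(255,100,255))]
P=model(13,14,108)
overlay(t,360,175,60,60,10,P,'a');overlay(s,250,70,50,60,10,P,'b')
cv2.imwrite('pics/F1.png',cv2.resize(np.hstack([cv2.imread('pics/a.png'),cv2.imread('pics/b.png')]),None,fx=.72,fy=.72))
overlay(t,360,175,60,60,10,[],'a');overlay(s,250,70,50,60,10,[],'b')
cv2.imwrite('pics/F2.png',cv2.resize(np.hstack([cv2.imread('pics/a.png'),cv2.imread('pics/b.png')]),None,fx=.72,fy=.72))
E
```

```text
[404.73739289  12.648617   290.85630313] [-0.63424099 -0.34129146  0.71239756] 31.25 42.8419141024425
```

View pics/F1.png

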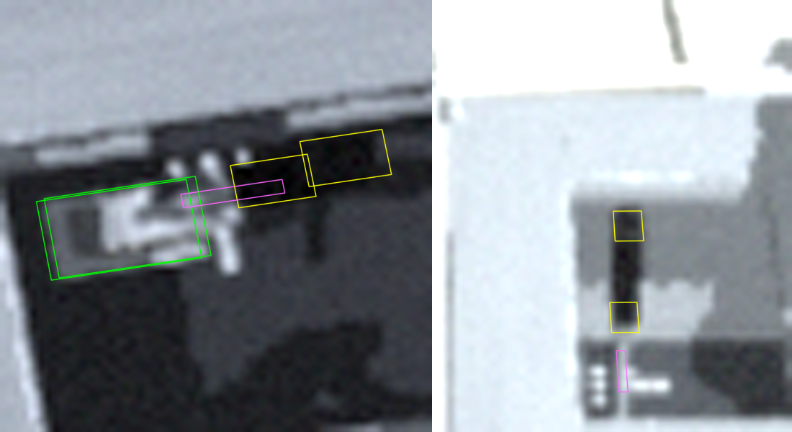

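View pics/F2.png

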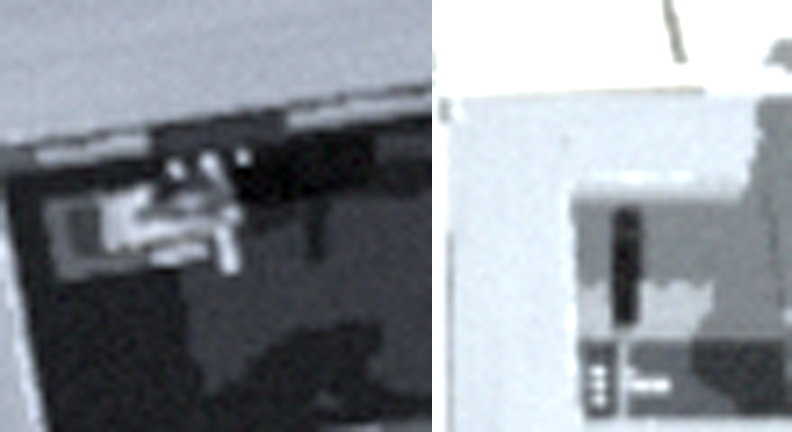

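Run:
```python
from h import *
a=cap('top','top13');b=ld('top12')
d=np.abs(a['frame'].astype(int)-b['frame'].astype(int))[180:230,360:420].max(); print('max diff hang region',d)
c=ld('top0');
print('clock',bot.state()['clock'],bot.job_done())
```

```text
max diff hang region 15
the job is handed in; nothing more can be done
clock 31.3 None
```

The thermometer is hanging on the hook in the cabinet, let go, and the job was handed in at 31.3 s of the 51 s allowed. No verdict is reported on hand-in.

**What I did:**
- I picked up the steel thermometer by its grip block and left both blue look-alikes alone.
- I lowered it through the hatch on the robot's side of the hook. The pictures put the hook about 14 mm to +y of the rail's middle.
- The eye went over the prong with no measurable contact.
- I pushed the pad back about 3 mm (5–6 N), then lowered until I met a hard stop with the tool 171.6 mm up, where about 8 N was borne.
- I eased back towards the lip, opened the jaws and withdrew.

**Last checks:**
- Fitted in the top view, the thermometer matches the seated position (strap at x = 13 mm, eye apex at z = 0) to about 1 mm. It is upright and square.
- Two pictures 0.05 s apart showed no movement beyond image noise.
- The gripper was clear, and every force read on rail or hook was below 10 N, against the 15 N limit. Forces are only read at the end of each move, so brief peaks between readings were not seen.

**What disagreed or was not checked:**
- The side camera sat about 1–1.5 pixels off the top camera throughout, roughly 5 mm. I relied on the top view and contact forces instead.
- The stop height was about 0.5–1 mm above my estimate, still within the 2.5 mm allowed.
- I did not re-measure the jar, bowl and spatula, but the arm never came near them.

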